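Screw the bathroom shelf's hanging foot down to its tray

TASK

The small glass shelf on the bathroom counter stands on two adjustable front feet, and the one with the orange knob hangs clear of the marble tray. Turn the orange knob clockwise until its rubber sole just touches the tray and is lightly pressed, not squashed up into its cup; the knob's bar then lies about parallel to the shelf's long front edge. Leave the white-knobbed foot as it is, and let go.

Things in the scene. Friction and masses are not known exactly. Their poses are not given: they have to be found in the camera images.
- orange_knob (a joint): Angle of the orange knob (rad), grows clockwise from above; starts at 0.1 to 0.6; friction 0.08 N m holds it. Each rad lowers the foot 12 mm; the knob stays at its height. The sole touches the tray at 1.0; then a soft spring (800 N/m, 5 mm) lets it up into its cup, fully in at 1.42; beyond that it presses hard. Best: 1.2, with the bar parallel to the shelf's long edge.
- orange_grip (a point): On the orange knob's vertical axis, 134 mm above the counter. The knob is an upright bar 48 long, 12 thick, 38 tall (112 to 150 mm up), over a steel sleeve 26 mm across; grip it from above across the 12. Site x runs along the bar, z up; it turns with the knob. Shelf 140 x 400, top 93 mm up, carries things up to 75 tall; the knob stands 38 mm beyond its far edge, 130 mm left or right of its middle.
- orange_foot: Steel spindle and cup (34 mm across) with black rubber sole (30 across) under the orange knob; slides straight down. Origin on the axis, at counter level when the knob reads 0, sinking 12 mm per rad; the unpressed sole's underside is 24 mm above it. The loose marble tray below is 12 thick, 100 x 360 mm, on the counter.
- white_knob (a joint): Angle (rad) of the white knob on the same kind of foot 260 mm along the shelf, built alike. It is already set: it reads about 1.2, its bar along the shelf, its sole on the tray. Not to be turned.

How it is judged:
At the end, for the whole second after the job is handed in: The orange-knobbed foot's sole rests on the tray (contact above 0.1 N) without being fully squashed up into its cup (orange knob between 0.98 and 1.42 rad), and the white knob is still between 1.0 and 1.4 rad (contact force between orange_foot and anything else above 0.1 N and value of joint orange_knob between 0.98 and 1.42 rad and value of joint white_knob between 1 and 1.4 rad); the robot touches nothing.
It fails at once if the orange foot is driven hard into the tray (over 25 N) (contact force between orange_foot and anything else above 25 N).
It fails at once if the white knob is turned by more than about 0.2 rad (value of joint white_knob below 1 rad or value of joint white_knob above 1.4 rad).
It also fails if it takes over 32 s, if anything falls off the work surface, if the arm or the gripper's body presses on something with over 40 N, if the wrist force passes 120 N, or if a joint passes its speed limit or range.

ROBOT

A 6-joint arm with a two-finger parallel gripper is mounted at the origin on the work surface. World frame = base frame: x ahead of the robot, y to its left, z up, the work surface at z = 0. Lengths are in m, angles in rad, forces in N, time in s.
With the tool pointing down it reaches from about 0.375 to 0.925 m from the base axis. Payload 5.7 kg.
Tool frame: the origin (TCP) lies at the very end of the fingers, on their centre line; the grasp point (between the pads) lies pinch_z behind it (pinch_z is the distance from the TCP to the grasp point, in m); z points along the fingers, y is the direction in which the jaws open and shut (so a half turn about z gives the same grasp; the last joint's range is limited). The gripper opens to 85 mm and grips with 20 to 120 N. Pads are 22 mm wide; open, the fingers measure 114 mm over their backs; the gripper's body (76 mm by 85 mm) begins 54 mm behind the grasp point. The pads swing forward as they close: fully open they stand 13 mm farther back than shut.
Start: joints at [1.07, 0.359, 1.51, -0, 1.272, -0.115], TCP at [0.226, 0.556, 0.231] pointing down, gripper open.
Joint ranges: [-2.97, 2.97], [-1.01, 2.36], [0.21, 2.38], [-0.96, 4.11], [0.2, 2.71], [-2.98, 2.98]. Speed limits (rad/s): [2.39, 2.39, 3.14, 3.14, 3.14, 3.14].

INTERFACE

Orientations are given as a rotation vector (axis times angle).
In Python, from cell import sense, capture, camera_info, sign_off, look_for, landmark_of, pinch_z gives the robot as it stands. The module is installed in compiled form; this text tells all that it offers.
- The arm moves only by the shell command python3 -m crank 'ROWS' [FORCE]. ROWS is JSON, a list that holds one entry, the list of rows, each a list of 7 numbers: the opening, from -1 (shut) to 1 (fully open), then the shift along the tool's x, y, z in mm, then the turn, a rotation vector about the tool's x, y, z in degrees. A call has 1 to 12 rows; each row is the pose to reach, as a shift and turn from the pose measured when the call began, along the tool's axes at that moment; what a row does not reach only later rows make up. A row lasts 1/8 s, in which the tool goes at most 62.5 mm and 10.7 degrees, less where a joint would pass 70% of its speed; a pose out of reach is approached as far as the arm can. A call with a gripper value outside its range is refused whole. The fingers move at their own pace and stop on an object; FORCE is the grip in N (left out, the last holds). Time passes only in rows, so rows that repeat a pose let the fingers close. It gives the time, the measured TCP pose, the force and the opening at its end, in the units of the state.
- sense(): the state, without advancing time (a new reading comes with each control period).
- capture(name): name is "side" or "top" or "wrist"; returns the picture (420x560x3 uint8, red, green, blue); there is no depth.
- camera_info(name): a dict with "K" (3x3 intrinsics, pixels), "position" and "rotation" of the camera in the world; the wrist camera has in their place "tool_from_camera" (4x4, takes a point from camera to tool coordinates, whose origin is the TCP and whose axes are the flange's). Camera axes: x right, y down, z forward; pixel columns grow to the right and rows downward; lengths in m; the calibration is good to about 2 mm. A picture is of the moment at which its call begins: read the wrist's pose just before it. camera_info takes no time and is no camera call.
- sign_off(): hands the job in, once; it reports no verdict.
Trained networks look in the newest picture that a camera, given by its name, has taken for a name from the list of things; names that differ only in an ending like _2 or _b are one class to them, and where a whole thing is asked for, a point or a joint stands for the part that bears it (a point fixed in the world has none). Each returns a list of dicts, best first, with "score" (0 to 1); they miss things now and then, are a little off and sometimes report something else, mostly with a low value. They report only what shows in the picture. A call takes as long as a camera call.
- look_for(camera, target): "location" ([x, y, z] in m, in world coordinates, good to about 4 mm: the middle of the surface that is visible of it).
- landmark_of(camera, target): "location" ([x, y, z] in m, in world coordinates, good to about 4 mm: a listed point, or the origin of a listed thing).
The state is a dict: "t": time; "qpos": joint angles; "qd": joint speeds; "joint_efforts": joint torques, N m; "position": TCP position; "eef_rot": TCP orientation; "ft_force": force on the tool from outside, world axes, zero at the start; "torque": the same for the moment, N m; "grip_width": finger opening in m.
Only numpy, scipy, OpenCV 4.12 (cv2) and the standard library are available. Lean on these libraries where they do the work, as an engineer would, in place of code of your own. Each camera call takes 0.05 s, during which the arm holds its last target. There are 200 camera calls.

## Working session

There is one attempt and no reset: what is moved stays moved. The work goes in short steps, Python scripts to look and compute and a shell command to move; the robot and the scene stay as the last step left them, time stands still between calls to the robot, and variables do not carry over. Pictures are saved under pics/ and viewed, about 8 in all and at most 12, crops included, and the job is handed in when it is done.

```bash
mkdir -p pics; cat > h.py <<'E'
import numpy as np, cv2
from cell import *
from scipy.spatial.transform import Rotation as R
def proj(cam,P):
    i=camera_info(cam); p=np.array(i["rotation"]).T@(np.array(P)-i["position"]); q=np.array(i["K"])@p; return q[:2]/q[2]
def unproj(cam,uv,z):
    i=camera_info(cam); d=np.array(i["rotation"])@np.linalg.inv(i["K"])@[uv[0],uv[1],1]; o=np.array(i["position"]); return o+d*(z-o[2])/d[2]
E
python3 - <<'E'
from h import *
s=sense();print(s["t"],s["position"],s["eef_rot"],s["grip_width"],s["ft_force"],pinch_z)
ims=[]
for c in("side","top"):
    im=capture(c);cv2.imwrite(f"pics/{c}0.png",im[:,:,::-1])
    for f,n in((look_for,"orange_knob"),(landmark_of,"orange_grip"),(landmark_of,"orange_foot"),(look_for,"white_knob")):
        for d in f(c,n)[:2]: print(c,f.__name__,n,np.round(d["location"],4),round(d["score"],2),np.round(proj(c,d["location"])))
E
```

```text
0.0 [0.22544521 0.55526177 0.23043068] [-6.02103714e-01 -3.08278850e+00  2.85217721e-03] 0.08511579274304253 [-0.1024671   0.41384768 -0.26333097] 0.0187Traceback (most recent call last):
  File "<stdin>", line 7, in <module>
  File "h.py", line 5, in proj
    i=camera_info(cam); p=np.array(i["rotation"]).T@(np.array(P)-i["position"]); q=np.array(i["K"])@p; return q[:2]/q[2]
                                                                                   ~~~~~~~~~~~~~~~~^~
ValueError: matmul: Input operand 1 does not have enough dimensions (has 0, gufunc core with signature (n?,k),(k,m?)->(n?,m?) requires 1)
```

View pics/side0.png

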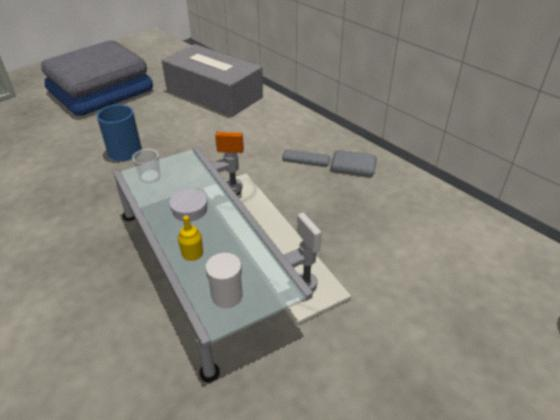

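The side view shows the orange knob at about (230,142) and the white knob at about (308,232), both beyond the shelf's far edge. The crash comes from the format of the camera rotation, which is probably a rotation vector.

```bash
python3 - <<'E'
import re
t=open('h.py').read().replace('np.array(i["rotation"])','rot(i)').replace('def proj','def rot(i):\n    r=np.array(i["rotation"]); return r if r.shape==(3,3) else R.from_rotvec(r).as_matrix()\ndef proj',1)
open('h.py','w').write(t)
from h import *
print(camera_info("top"))
ims=[]
for c in("side","top"):
    im=capture(c);cv2.imwrite(f"pics/{c}0.png",im[:,:,::-1])
    for f,n in((look_for,"orange_knob"),(landmark_of,"orange_grip"),(landmark_of,"orange_foot"),(look_for,"white_knob")):
        for d in f(c,n)[:2]:
            L=d["location"]; print(c,f.__name__,n,L,round(d["score"],2), np.round(proj(c,L)) if np.shape(L)==(3,) else "")
E
```

```text
{'K': array([[408.99057677,   0.        , 278.15675273],
       [  0.        , 408.99057677, 205.93288989],
       [  0.        ,   0.        ,   1.        ]]), 'position': array([0.49767246, 0.03593924, 0.73268089]), 'rotation': array([-2.18392654,  2.11812528, -0.22193206])}
side call orange_knob [0.6479, 0.1817, 0.1372] 0.98 [227. 139.]
side call orange_grip [0.6499, 0.1829, 0.1294] 0.81 [228. 142.]
side call orange_foot [0.6562, 0.1793, 0.0] 0.48 [237. 199.]
side call white_knob [0.5917, -0.0774, 0.1343] 0.67 [307. 233.]
top call orange_knob [0.6459, 0.1837, 0.1495] 0.76 [163. 169.]
top call orange_grip [0.6492, 0.1817, 0.1364] 0.55 [167. 169.]
top call orange_foot [0.6554, 0.1819, -0.0066] 0.51 [185. 185.]
```

```bash
sleep 8
```

```text
(no output)
```

View pics/top0.png

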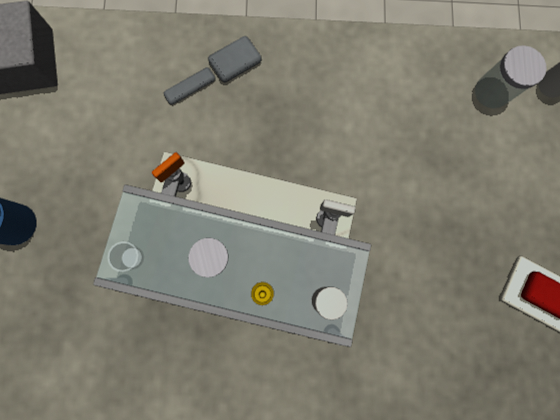

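The top view (up = +x, left = +y) shows the orange bar at about (168,166), tilted up to the right. The shelf's far edge runs from (125,188) to (369,246), and the white bar is at about (337,208). Next I'll measure the bar angle and the axis.

```bash
python3 - <<'E'
from h import *
im=cv2.imread("pics/top0.png")
a,b=unproj("top",(125,188),.093),unproj("top",(369,246),.093)
e=(b-a)/np.linalg.norm(b-a);print("edge",a,b,np.linalg.norm(b-a),"ang",np.degrees(np.arctan2(e[1],e[0])))
hsv=cv2.cvtColor(im,cv2.COLOR_BGR2HSV)
m=cv2.inRange(hsv,(3,150,60),(18,255,255));m[:,230:]=0;m[230:]=0
v=hsv[...,2][m>0];print(np.percentile(v,[5,25,50,75,95]))
for t in (60,170,190):
    mm=m&((hsv[...,2]>t)*255).astype(np.uint8)
    c=max(cv2.findContours(mm,0,2)[0],key=cv2.contourArea)
    w=np.array([unproj("top",p[0],.150)[:2] for p in c])*1e3
    r=cv2.minAreaRect(w.astype(np.float32));print(t,r)
n=np.array([-e[1],e[0]]);p=np.array([.65,.182]);d=p-a[:2];print("off edge",d@n,"along from mid",d@e[:2]-np.linalg.norm(b-a)/2)
s=sense();print(R.from_rotvec(s["eef_rot"]).as_matrix().round(3))
cv2.imwrite("pics/c.png",cv2.resize(im[140:260,140:380],None,fx=3.3,fy=3.3,interpolation=2))
E
```

```text
edge [0.62660596 0.25479723 0.093     ] [ 0.54706637 -0.1321521   0.093     ] 0.39503966148082187 ang -101.61567035431601
[ 69.1 150.  180.  188.  192. ]
60 ((652.0830688476562, 180.22972106933594), (16.66659927368164, 46.957427978515625), 51.989593505859375)
170 ((652.7344970703125, 180.9150848388672), (7.960827827453613, 43.19281768798828), 43.65053939819336)
190 ((651.3715209960938, 179.53550720214844), (1.8703303337097168, 40.9041633605957), 42.84400177001953)
off edge 0.037572352887654446 along from mid -0.13092376221011387
[[-0.926  0.376 -0.   ]
 [ 0.376  0.926 -0.   ]
 [ 0.    -0.    -1.   ]]
```

```bash
sleep 6
```

```text
(no output)
```

View pics/c.png

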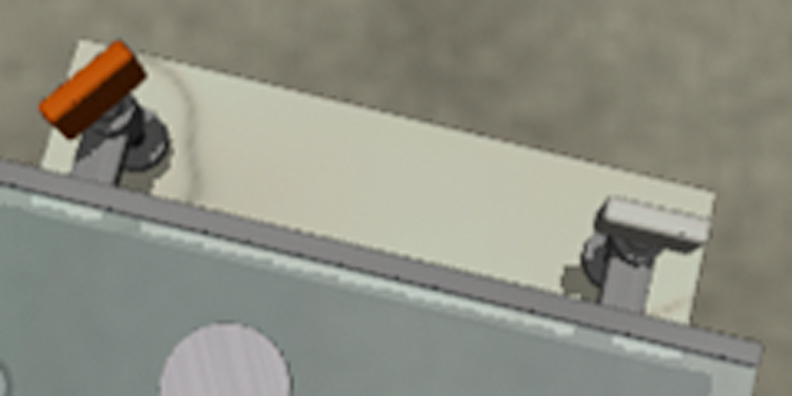

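```bash
python3 -m crank '[[[0,-50,-17,0,0,0,2],[0,-100,-35,0,0,0,4],[0,-150,-52,0,0,0,7],[0,-200,-70,0,0,0,10],[0,-255,-89,0,0,0,12],[0,-310,-108,0,0,0,14],[0,-365,-127,0,0,0,17],[0,-420,-146,0,0,0,20],[0,-475,-166,0,0,0,22],[0,-534,-186,0,0,0,24],[0,-534,-186,0,0,0,24],[0,-534,-186,0,0,0,24]]]' 40
python3 - <<'E'
from h import *
s=sense();p=np.array(s["position"]);Rm=R.from_rotvec(s["eef_rot"]).as_matrix();print(s["t"],s["qpos"],Rm.round(3),s["grip_width"])
im=capture("wrist");cv2.imwrite("pics/w1.png",im[:,:,::-1])
i=camera_info("wrist");T=np.array(i["tool_from_camera"]);K=i["K"]
G=landmark_of("wrist","orange_grip");print(G,look_for("wrist","orange_knob"))
hsv=cv2.cvtColor(im,cv2.COLOR_RGB2HSV);m=cv2.inRange(hsv,(3,150,40),(18,255,255))
c=max(cv2.findContours(m,0,2)[0],key=cv2.contourArea)
Rc=Rm@T[:3,:3];o=p+Rm@T[:3,3]
def un(q,z):
    d=Rc@np.linalg.inv(K)@[q[0],q[1],1];return (o+d*(z-o[2])/d[2])[:2]*1e3
w=np.array([un(q[0],.15) for q in c],np.float32);print(cv2.minAreaRect(w),cv2.minAreaRect(c),o)
E
```

```text
t: 2.1
position: [0.65, 0.1826, 0.2309]
eef_rot: [-1.23, -2.889, 0.0]
ft_force: [-0.4, -0.1, -0.6]
grip_width: 0.0426
2.1 [ 1.71292111e-01  4.67958028e-01  1.33346413e+00  5.31345534e-04
  1.34149475e+00 -5.94355673e-01] [[-0.693  0.721 -0.001]
 [ 0.721  0.693  0.   ]
 [ 0.001 -0.001 -1.   ]] 0.042622327774046086
[{'location': [0.6501, 0.1819, 0.1319], 'score': 0.67}] [{'location': [0.6458, 0.1842, 0.1532], 'score': 0.89}]
((652.5386962890625, 181.98765563964844), (9.94771957397461, 44.97896957397461), 43.528167724609375) ((281.5, 217.0), (54.0, 13.0), 90.0) [0.59302885 0.24319039 0.37237276]
```

```bash
sleep 12
```

```text
(no output)
```

View pics/w1.png

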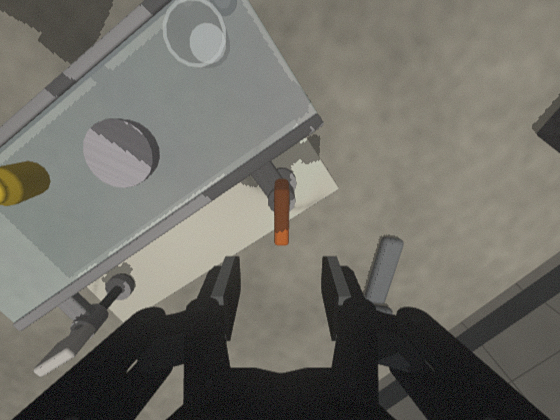

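The wrist view shows the orange bar at cols 275–289 and rows 180–245. It's centred between the fingers and aligned with tool x, so I'll descend and close.

```bash
python3 -m crank '[[[0,0,0,30,0,0,0],[0,0,0,60,0,0,0],[0,0,0,85,0,0,0],[0,0,0,105,0,0,0],[0,-1,0,114,0,0,0],[0,-1,0,114,0,0,0],[-1,-1,0,114,0,0,0],[-1,-1,0,114,0,0,0],[-1,-1,0,114,0,0,0],[-1,-1,0,114,0,0,0],[-1,-1,0,114,0,0,0],[-1,-1,0,114,0,0,0]]]' 40
python3 - <<'E'
from h import *
s=sense();Rm=R.from_rotvec(s["eef_rot"]).as_matrix();print(s["torque"],"tool x ang",np.degrees(np.arctan2(Rm[1,0],Rm[0,0])),s["qpos"][5])
E
```

```text
t: 3.75
position: [0.6504, 0.1831, 0.1186]
eef_rot: [1.228, 2.891, 0.001]
ft_force: [-2.4, 0.1, 6.6]
grip_width: 0.0114
[-0.13766301  0.35567819 -0.08293479] tool x ang 133.97968377955465 -0.5956238387189392
```

Gripped, with the width at 11.4 mm. The bar must turn about 55° clockwise, which is + about tool z. I'll do 45° first and then check.

```bash
python3 -m crank '[[[-1,0,0,0,0,0,4],[-1,0,0,0,0,0,9],[-1,0,0,0,0,0,14],[-1,0,0,0,0,0,19],[-1,0,0,0,0,0,24],[-1,0,0,0,0,0,29],[-1,0,0,0,0,0,34],[-1,0,0,0,0,0,39],[-1,0,0,0,0,0,43],[-1,0,0,0,0,0,45],[-1,0,0,0,0,0,45],[-1,0,0,0,0,0,45]]]' 40
python3 - <<'E'
from h import *
s=sense();Rm=R.from_rotvec(s["eef_rot"]).as_matrix();print(s["torque"],"tool x ang",np.degrees(np.arctan2(Rm[1,0],Rm[0,0])),s["qpos"][5])
E
```

```text
t: 5.25
position: [0.6524, 0.1838, 0.1186]
eef_rot: [2.24, 2.2, 0.007]
ft_force: [5.1, 2.4, -3.8]
grip_width: 0.0111
[ 0.2239955  -0.61494924 -0.03199813] tool x ang 88.96107170873776 0.1898638852416749
```

```bash
python3 -m crank '[[[-1,0,0,0,0,0,3],[-1,0,0,0,0,0,6],[-1,0,0,0,0,0,9],[-1,0,0,0,0,0,10.5],[-1,0,0,0,0,0,10.5],[-1,0,0,0,0,0,10.5]]]' 40
python3 - <<'E'
from h import *
s=sense();Rm=R.from_rotvec(s["eef_rot"]).as_matrix();print(s["torque"],"tool x ang",np.degrees(np.arctan2(Rm[1,0],Rm[0,0])),s["qpos"][5])
cv2.imwrite("pics/s2.png",cv2.resize(capture("side")[80:320,100:420,::-1],None,fx=2.4,fy=2.4,interpolation=2))
E
```

```text
t: 6.0
position: [0.653, 0.1838, 0.1186]
eef_rot: [2.432, 1.986, 0.008]
ft_force: [4.4, 0.2, -3.8]
grip_width: 0.0111
[-0.15371806 -0.33809269 -0.11889062] tool x ang 78.48396708973766 0.3726181192026584
```

```bash
sleep 12
```

```text
(no output)
```

View pics/s2.png

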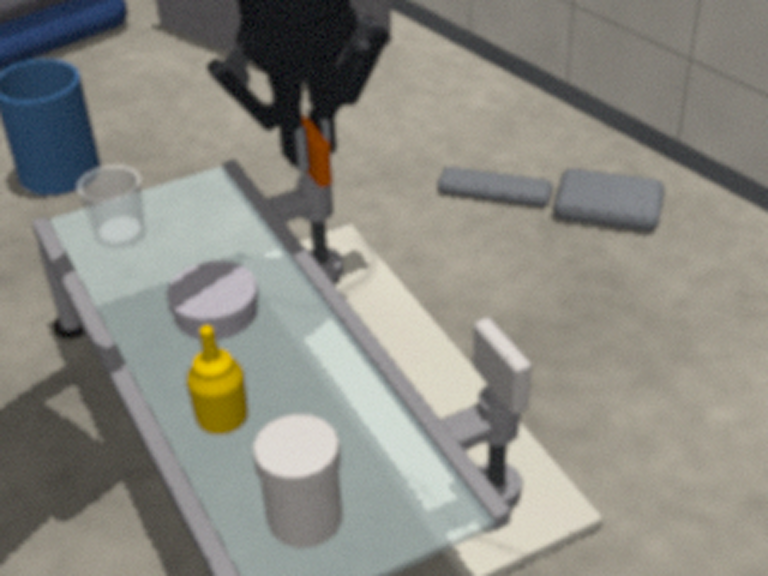

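The side crop shows the orange bar held at about (318,150), roughly parallel to the white bar at (500,365) and to the shelf edge. The foot at (325,262) is on the tray. I'll release and rise.

```bash
python3 -m crank '[[[-0.2,0,0,0,0,0,0],[-0.2,0,0,0,0,0,0],[-0.2,0,0,0,0,0,0],[-0.2,0,0,0,0,0,0],[-0.2,0,0,-15,0,0,0],[-0.2,0,0,-40,0,0,0],[-0.2,0,0,-75,0,0,0],[-0.2,0,0,-110,0,0,0],[-0.2,0,0,-130,0,0,0],[-0.2,0,0,-130,0,0,0]]]' 40
python3 - <<'E'
from h import *
s=sense();p=np.array(s["position"]);Rm=R.from_rotvec(s["eef_rot"]).as_matrix()
im=capture("wrist");cv2.imwrite("pics/w3.png",im[:,:,::-1])
i=camera_info("wrist");T=np.array(i["tool_from_camera"]);K=i["K"]
hsv=cv2.cvtColor(im,cv2.COLOR_RGB2HSV);m=cv2.inRange(hsv,(3,150,40),(18,255,255))
c=max(cv2.findContours(m,0,2)[0],key=cv2.contourArea)
Rc=Rm@T[:3,:3];o=p+Rm@T[:3,3]
def un(q,z):
    d=Rc@np.linalg.inv(K)@[q[0],q[1],1];return (o+d*(z-o[2])/d[2])[:2]*1e3
w=np.array([un(q[0],.15) for q in c],np.float32);print(cv2.minAreaRect(w))
cv2.imwrite("pics/s3.png",cv2.resize(capture("side")[90:330,150:400,::-1],None,fx=2.4,fy=2.4,interpolation=2))
E
sleep 5
```

```text
t: 7.3
position: [0.6537, 0.1839, 0.2518]
eef_rot: [2.43, 1.984, 0.016]
ft_force: [0.0, -0.4, 0.1]
grip_width: 0.0338
((655.2982177734375, 191.7416229248047), (28.772802352905273, 9.906908988952637), 78.69216918945312)
```

```bash
sleep 25
```

```text
(no output)
```

View pics/w3.png

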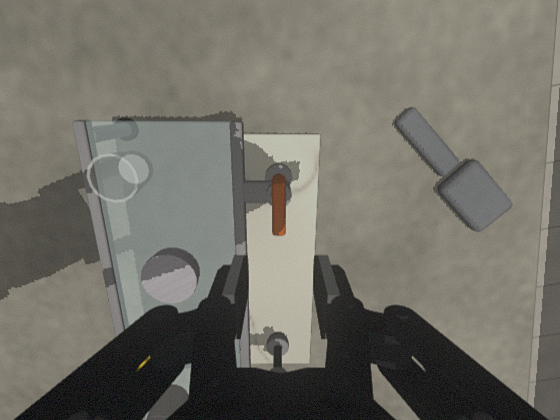

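View pics/s3.png

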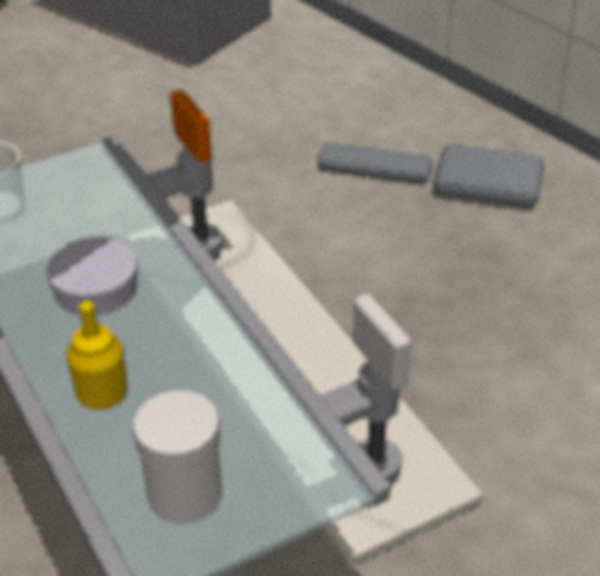

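In the wrist view, the orange bar runs from (278,175) to (279,235) and the shelf edge from (243,130) to (247,360). They're parallel within 1–2°. In the side view, both bars match, the feet sit on the tray, and the gripper is clear.

```bash
python3 -c "
from cell import *
s=sense();print(s['t'],s['ft_force']);print(sign_off())"
```

```text
7.4 [ 0.2613243  -0.13190205 -0.49335493]
the job is handed in; nothing more can be done
None
```

I turned the orange knob about 55.5° (0.97 rad) clockwise, let go, raised the gripper clear and handed the job in at about 7.4 s. No verdict is reported, so success rests on the checks below.

- **Knob angle:** after release the bar lies at 78.7°, against 78.4° for the shelf edge, which puts the knob at about 1.2 rad. I worked this out from the bar's direction, since the knob can't be read directly. The sun shadow cut the bar's outline short in that last fit, so only its direction is usable.
- **Sole on the tray:** in the side view the foot looks down on the tray, but its contact force was not measured.
- **White knob:** the arm never went near it, and it looks unchanged, with its bar still along the shelf.
- **Robot clear:** the force on the tool was about 0.6 N or less after release, so it's touching nothing.

One check disagreed slightly: the bar's starting direction came out anywhere from about 51° to 55° from the edge. That would only change the estimated starting angle, because the final turn was set to the shelf edge's direction.

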